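# Sweep the red tokens into the trough of the counting tray

### The arm

A 6-joint arm with a two-finger parallel gripper is mounted at the origin on the work surface. World frame = base frame: x ahead of the robot, y to its left, z up, the work surface at z = 0. Lengths are in mm, angles in rad, forces in N, time in s.
With the tool pointing down it reaches from about 275 to 725 mm from the base axis. Payload 5.6 kg.
Tool frame: the origin (TCP) lies on the centre line of the jaws, within the pads' length; the fingertips stand 11 mm ahead of it and the grasp point (between the pads) lies 8 mm behind it (tip_extent is the distance from the TCP to the fingertips, in mm); z points along the fingers, y is the direction in which the jaws open and shut (so a half turn about z gives the same grasp; the last joint's range is limited). The gripper opens to 85 mm and grips with 20 to 120 N. Pads are 22 mm wide; open, the fingers measure 114 mm over their backs; the gripper's body (76 mm by 85 mm) begins 54 mm behind the grasp point. The pads swing forward as they close: fully open they stand 13 mm farther back than shut.
Start: joints at [-1.029, 0.255, 0.108, 0, -1.424, -0.285], TCP at [139.713, -531.952, 242.283] pointing down, gripper open.
Joint ranges: [-2.95, 2.95], [-1.21, 1.97], [-1.09, 1.5], [-2.87, 1.71], [-2.94, -0.07], [-3.05, 3.05]. Speed limits (rad/s): [2.57, 2.57, 3.14, 3.14, 3.14, 3.14].

### API

Orientations are given as a 3x3 rotation matrix whose columns are the frame's x, y, z axes.
In Python, from rig import * gives the robot as it stands.
- The arm moves only by the shell command python3 -m creep 'ROWS' [FORCE]. ROWS is JSON, a list that holds one entry, the list of rows, each a list of 7 numbers: the shift along the tool's x, y, z in units of 0.2 m (1.0 is 0.2 m), then the turn, a rotation vector about the tool's x, y, z in units of 45 degrees (1.0 is 45 degrees), then the opening, from 0 (shut) to 1 (fully open). A call has 1 to 10 rows; each row shifts and turns the commanded pose from where the row before left it, along the tool's axes as they then stand; what a row does not reach is not made up. A row lasts 1/8 s, in which the tool goes at most 62.5 mm and 10.7 degrees, less where a joint would pass 70% of its speed; a pose out of reach is approached as far as the arm can. A call with a number of a shift or a turn outside -1 to 1 is refused whole. A call with a gripper value outside its range is refused whole. The fingers move at their own pace and stop on an object; FORCE is the grip in N (left out, the last holds). Time passes only in rows, so rows that do not move let the fingers close. It gives the time, the measured TCP pose, the force and the opening at its end, in the units of the state.
- sense(): the state, without advancing time (a new reading comes with each control period).
- camera(name): name is "scene" or "top" or "wrist"; returns the picture (400x640x3 uint8, red, green, blue); there is no depth.
- get_calibration(name): a dict with "mtx" (3x3 intrinsics, pixels), "k1" (the pictures are not rectified: a ray, as slopes to the right and down, at radius r is drawn at 1 + k1 r^2 times it, then the intrinsics apply), "cam_to_world" (4x4, takes a point from camera to world coordinates). Camera axes: x right, y up, looking along -z (the intrinsics and any distortion apply to the point x, -y, -z); pixel columns grow to the right and rows downward; lengths in mm; the calibration is good to about 2 mm. A picture is of the moment at which its call begins: read the wrist's pose just before it. get_calibration takes no time and is no camera call; for the wrist camera it gives the pose at the moment of the call.
- job_done(): hands the job in, once; it reports no verdict.
The state is a dict: "clock": time; "joint_positions": joint angles; "qvel": joint speeds; "effort": joint torques, N m; "tool_pos": TCP position; "ee_rot": TCP orientation; "contact_force": force on the tool from outside, world axes, zero at the start; "ft_torque": the same for the moment, N m; "width": finger opening in mm.
Only numpy, scipy, OpenCV 4.12 (cv2) and the standard library are available. Lean on these libraries where they do the work, as an engineer would, in place of code of your own. Each camera call takes 0.05 s, during which the arm holds its last target.

### The job

With the closed fingers, sweep the three red tokens across the white deck of the counting tray and over its open edge, so that all three lie down in the trough. Only push them: do not pick any of them up. Leave the blue token and the stamp on the deck, and everything else on the desk, where they are.

Things in the scene. Friction and masses are not known exactly. Their poses are not given: they have to be found in the camera images.
- tray: counting tray, fixed to the desk. White deck 220 (x) by 260 (y) mm, top 40 mm above the desk; at its -y edge an open lip drops to the black-floored trough. Grey rims 6 mm thick, 48 mm high (8 above the deck), close the deck's other three sides and the trough's outer sides. Origin: under the deck's centre, at desk level; x along the lip, y from trough to back of deck (lip at y -130 mm), z up.
- lip (a point): middle of the lip, on the edge between deck and trough, at deck height; axes as the tray's
- trough (a point): centre of the trough's floor. The trough is 220 mm (x) by 65 mm (y: -195 to -130 mm in the tray's frame), its floor 4 mm above the desk, 36 mm below the deck; axes as the tray's
- red1: round red counting token, 34 mm in diameter, 10 mm thick, about 20 g, lying flat on the white deck of the counting tray. Origin: centre of its underside; z is its axis. Not magnetic.
- red2: round red counting token, 34 mm in diameter, 10 mm thick, about 20 g, lying flat on the white deck of the counting tray. Origin: centre of its underside; z is its axis. Not magnetic.
- red3: round red counting token, 34 mm in diameter, 10 mm thick, about 20 g, lying flat on the white deck of the counting tray. Origin: centre of its underside; z is its axis. Not magnetic.
- blue_token: a blue token, the same size as the red ones, lying flat on the deck in the same row: the row has four tokens side by side, their centres at least 48 mm apart along the tray's x and 85 mm or less from its middle, at tray y between -60 and +10 mm. Origin: centre of its underside. It must stay where it is.
- stamp: small hand stamp standing upright near the back rim of the deck (tray y about +100 mm), black rubber foot 30 mm across, light wooden knob handle, 45 mm tall. Origin: centre of its underside; z up. It must stay where it is.
- stapler: white stapler on a grey base, on the desk to the left of the tray, 135 x 36 x 55 mm. Origin: centre of its underside; x along it.
- gluejar: small jar with a yellow cap, on the desk to the left of the tray, 56 mm in diameter, 75 mm tall. Origin: centre of its underside.
- carton1: flat blue carton with a pale band, on the desk to the right of the tray, 85 x 60 x 30 mm. Origin: centre of its underside.
- carton2: another such blue carton, farther from the robot, 85 x 60 x 30 mm. Origin: centre of its underside.
- highlighter: flat yellow highlighter with a black cap, lying on the desk at the tray's near left, 108 x 23 x 15 mm. Origin: centre of its underside; x along it.
Not all that is in view belongs to the job. What is shaped like the red1 but pink or yellow is not meant.

How it is judged:
By the outcome, as a careful person would: the job done as asked, in the order asked, and still so for the second after the job is handed in, with the robot touching nothing.
It also fails if it takes over 51 s, if anything falls off the work surface, if the arm or the gripper's body presses on something with over 40 N, if the wrist force passes 120 N, or if a joint passes its speed limit or range.

## Working session

There is one attempt and no reset: what is moved stays moved. The work goes in short steps, Python scripts to look and compute and a shell command to move; the robot and the scene stay as the last step left them, time stands still between calls to the robot, and variables do not carry over. Pictures are saved under pics/ and viewed, and the job is handed in when it is done.

```bash
ls; mkdir -p pics; python3 - <<'E'
from rig import *
import cv2
s=sense(); print(s)
for n in ("top","scene"):
    im=camera(n); cv2.imwrite(f"pics/{n}0.png",im[:,:,::-1]); c=get_calibration(n); print(n,c)
E
```

```text
pics
{'clock': 0.0, 'joint_positions': array([-1.02940159e+00,  2.55739855e-01,  1.06996167e-01, -4.97715221e-04,
       -1.42390256e+00, -2.84595016e-01]), 'qvel': array([-0.00132571, -0.00113979, -0.00056598,  0.0004397 , -0.00033815,
        0.00108567]), 'effort': array([ 6.77910430e-04, -3.86630094e+01,  2.37945503e+01,  5.36491156e+00,
       -5.98737286e-03,  4.45873482e-06]), 'tool_pos': array([ 139.63043977, -531.48113447,  241.39272894]), 'ee_rot': array([[-9.67226361e-01, -2.53915111e-01, -5.31371276e-04],
       [-2.53915663e-01,  9.67224614e-01,  1.83907803e-03],
       [ 4.69856746e-05,  1.91372824e-03, -9.99998168e-01]]), 'contact_force': array([ 0.68792066, -0.50536869, -0.26577747]), 'ft_torque': array([ 0.01771354, -0.01387078, -0.06335558]), 'width': 85.4656023096652}
top {'mtx': array([[405.08322304,   0.        , 317.6023009 ],
       [  0.        , 405.08322304, 198.17197291],
       [  0.        ,   0.        ,   1.        ]]), 'k1': -0.022265636506645214, 'cam_to_world': array([[ 2.13378108e-03,  9.91466510e-01, -1.30344182e-01,
         3.62276153e+02],
       [-9.99987121e-01,  1.51533022e-03, -4.84374846e-03,
         1.57232057e+00],
       [-4.60489990e-03,  1.30352839e-01,  9.91456975e-01,
         1.09638363e+03],
       [ 0.00000000e+00,  0.00000000e+00,  0.00000000e+00,
         1.00000000e+00]])}
scene {'mtx': array([[480.90133263,   0.        , 321.76740089],
       [  0.        , 480.90133263, 201.96291128],
       [  0.        ,   0.        ,   1.        ]]), 'k1': -0.0598962297277065, 'cam_to_world': array([[ 1.90653899e-01, -7.52111979e-01,  6.30855500e-01,
         1.21791844e+03],
       [ 9.81618665e-01,  1.51769562e-01, -1.15718608e-01,
        -1.12983389e+02],
       [-8.71131164e-03,  6.41321737e-01,  7.67222616e-01,
         9.30893760e+02],
       [ 0.00000000e+00,  0.00000000e+00,  0.00000000e+00,
         1.00000000e+00]])}
```

View pics/top0.png

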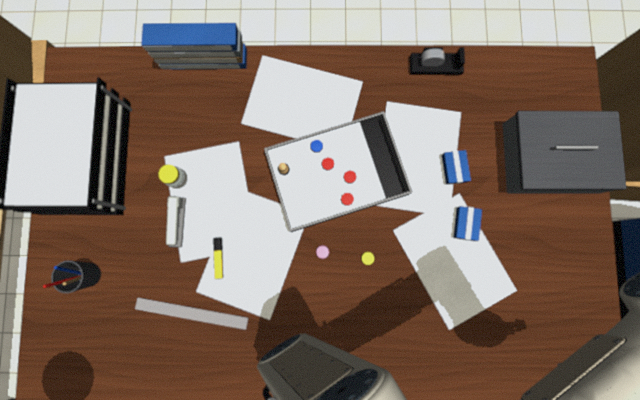

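View pics/scene0.png

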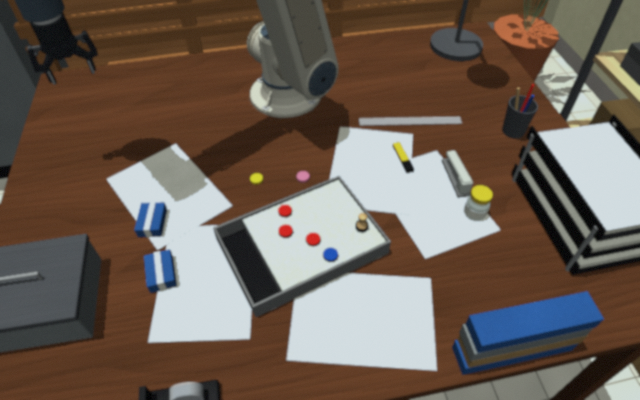

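The top view shows the tray around (337,170), with its trough on the right (world -y). The red tokens are near (328,164), (350,177) and (347,199), the blue token at (316,146) and the stamp at (284,169). Next I'll measure these.

```bash
cat > h.py <<'E'
import numpy as np, cv2
from rig import *
def ray(cal,px):
    M=cal["mtx"];k=cal["k1"];T=np.asarray(cal["cam_to_world"])
    px=np.atleast_2d(np.asarray(px,float))
    d=(px-[M[0,2],M[1,2]])/[M[0,0],M[1,1]]
    u=d.copy()
    for _ in range(20): u=d/(1+k*(u**2).sum(1,keepdims=True))
    v=np.c_[u[:,0],-u[:,1],-np.ones(len(u))]@T[:3,:3].T
    return T[:3,3],v
def plane(cal,px,z):
    o,v=ray(cal,px); t=(z-o[2])/v[:,2]; return o+t[:,None]*v
def project(cal,P):
    M=cal["mtx"];T=np.asarray(cal["cam_to_world"])
    p=(np.atleast_2d(P)-T[:3,3])@T[:3,:3]
    u=np.c_[p[:,0]/-p[:,2],-p[:,1]/-p[:,2]]; u=u*(1+cal["k1"]*(u**2).sum(1,keepdims=True))
    return u*M[0,0]+[M[0,2],M[1,2]]
def blobs(im,lo,hi,amin=30):
    hsv=cv2.cvtColor(im,cv2.COLOR_RGB2HSV); m=cv2.inRange(hsv,np.array(lo),np.array(hi))
    if lo[0]==0: m|=cv2.inRange(hsv,np.array((172,lo[1],lo[2])),np.array((180,255,255)))
    n,l,st,c=cv2.connectedComponentsWithStats(m)
    return [(c[i],st[i]) for i in range(1,n) if st[i][4]>=amin]
RED=((0,150,90),(8,255,255)); BLUE=((105,130,60),(125,255,255))
E
python3 - <<'E'
from h import *
for n in("top","scene"):
    im=cv2.imread(f"pics/{n}0.png")[:,:,::-1].copy(); cal=get_calibration(n)
    for nm,r in(("red",RED),("blue",BLUE)):
        for c,st in blobs(im,*r):
            P=plane(cal,c,48)[0]
            if 300<P[0]<650 and -200<P[1]<200: print(n,nm,c.round(1),st,P.round(1))
cal=get_calibration("top")
im=cv2.imread("pics/top0.png"); cv2.imwrite("pics/crop0.png",cv2.resize(im[100:240,255:420],None,fx=4.5,fy=4.2,interpolation=cv2.INTER_CUBIC))
g=cv2.cvtColor(im,cv2.COLOR_BGR2HSV)
m=((g[:,:,2]>200)&(g[:,:,1]<60)).astype(np.uint8); m[:, :262]=0;m[:110]=0;m[235:]=0
n,l,st,c=cv2.connectedComponentsWithStats(m)
for i in range(1,n):
    if st[i][4]>500: print(st[i],c[i], cv2.minAreaRect(np.argwhere(l==i)[:,::-1].astype(np.float32)))
m2=((g[:,:,2]<45)).astype(np.uint8)
n,l,st,c=cv2.connectedComponentsWithStats(m2)
for i in range(1,n):
    if st[i][4]>300 and 340<c[i][0]<430: 
        print("blk",st[i],c[i]); r=cv2.boxPoints(cv2.minAreaRect(np.argwhere(l==i)[:,::-1].astype(np.float32))); print(r, plane(cal,r,4).round(1))
E
```

```text
top red [327.4 163.3] [322 158  11  11  94] [593.  -18.9  48. ]
top red [349.5 176.3] [344 171  12  11  95] [558.2 -77.1  48. ]
top red [346.9 198.7] [342 194  11  11  96] [498.8 -69.7  48. ]
top blue [316.1 145.7] [311 140  11  12 100] [640.8  11.   48. ]
scene red [284.7 210.4] [279 206  12  10  99] [500.2 -70.5  48. ]
scene red [285.4 230.7] [280 226  12  11 109] [559.3 -77.5  48. ]
scene red [312.8 238.9] [307 234  13  11 117] [594.4 -20.2  48. ]
scene blue [330.1 254.3] [324 249  13  12 128] [642.5   9.6  48. ]
[ 262  110   92   28 1908] [303.05974843 120.49213836] ((307.5, 123.5), (27.0, 91.0), 90.0)
[ 380  110   86  125 6680] [426.06227545 167.41736527] ((422.5, 172.0), (124.0, 85.0), 90.0)
[ 268  123  117  105 7169] [325.54080067 175.21383736] ((325.63043212890625, 174.48123168945312), (81.25859069824219, 98.19467163085938), 72.34988403320312)
[262 198  41  37 780] [273.64230769 219.55769231] ((282.0, 216.0), (36.0, 40.0), 90.0)
blk [361 115  47  77 523] [389.77820268 150.04206501]
[[360.71533 121.46715]
 [381.27008 113.99269]
 [408.65692 189.30656]
 [388.10217 196.78102]] [[ 722.  -113.     4. ]
 [ 743.8 -170.8    4. ]
 [ 530.7 -241.4    4. ]
 [ 510.  -184.9    4. ]]
blk [320 369  57  31 921] [349.83821933 385.8534202 ]
[[317.3846  395.0769 ]
 [369.07693 360.61536]
 [382.15384 380.2307 ]
 [330.46152 414.69226]] [[  -4.4    6.4    4. ]
 [  81.4 -127.4    4. ]
 [  32.6 -160.6    4. ]
 [ -52.3  -27.2    4. ]]
```

View pics/crop0.png

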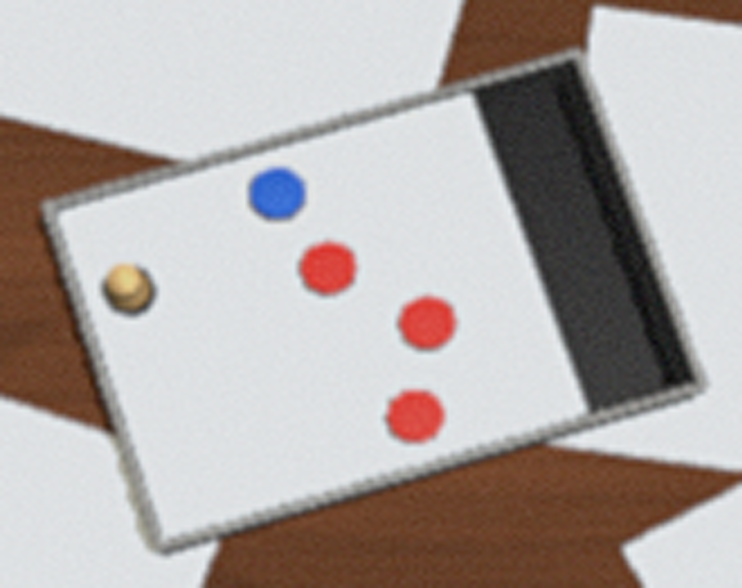

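The crop shows the deck, with the lip running from about (475,92) to (590,412) in crop pixels. The stamp is at (128,288), about 45 mm behind the row. I'll fit the tray frame.

```bash
cat >> h.py <<'E'
def tray():
    cal=get_calibration("top")
    c=np.array([(43,204),(580,50),(706,386),(158,553)],float)/[4.5,4.2]+[255-.4,100-.4]
    P=plane(cal,c,48)[:,:2]
    # corners: back-far, trough-far, trough-near, back-near
    yv=(P[0]-P[1])+(P[3]-P[2]); yv/=np.linalg.norm(yv)
    return P,yv
E
python3 - <<'E'
from h import *
cal=get_calibration("top")
P,yv=tray(); print(P.round(1)); print("sides",[np.linalg.norm(P[i]-P[(i+1)%4]).round(1) for i in range(4)],"expect 260+65+12=337 / 232")
print("angle yv",np.degrees(np.arctan2(yv[1],yv[0])))
im=cv2.imread("pics/top0.png"); g=cv2.cvtColor(im,cv2.COLOR_BGR2HSV)
m=((g[:,:,2]>200)&(g[:,:,1]<60)).astype(np.uint8)
n,l,st,c=cv2.connectedComponentsWithStats(m,connectivity=4)
i=l[180,310]; cnt=cv2.findContours((l==i).astype(np.uint8),cv2.RETR_EXTERNAL,cv2.CHAIN_APPROX_NONE)[0][0][:,0].astype(float)
W=plane(cal,cnt,40)[:,:2]; r=cv2.minAreaRect(W.astype(np.float32)); print("deck",r, cv2.boxPoints(r).round(1))
# tray frame
xv=np.array([yv[1],-yv[0]])   # x such that x cross y = +z
ctr=P.mean(0)   # outer centre at tray y: (136 + -201)/2=-32.5
org=ctr+yv*32.5
print("org by corners",org,"deck centre",r[0],"xv",xv)
def T(p): return np.array([(p-org)@xv,(p-org)@yv]).round(1)
pts=dict(red_a=(593.7,-19.5),red_b=(558.7,-77.3),red_c=(499.5,-70.1),blue=(641.6,10.3))
for k,v in pts.items(): print(k,T(np.array(v)))
st=plane(cal,[[128/4.5+254.6,284/4.2+99.6]],40)[0]; 
print("stamp",T(st[:2]),T(plane(cal,[[284,168.5]],42)[0,:2]))
print("deck ctr tray",T(np.array(r[0])))
lip=np.array([(475,92),(590,412)])/[4.5,4.2]+[254.6,99.6]; print("lip",[T(p[:2]) for p in plane(cal,lip,40)])
E
```

```text
[[ 633.9  149. ]
 [ 735.4 -169.9]
 [ 518.1 -238.9]
 [ 413.7   78.6]]
sides [np.float64(334.7), np.float64(228.0), np.float64(334.2), np.float64(231.1)] expect 260+65+12=337 / 232
angle yv 107.9212094931635
deck ((565.5340576171875, -14.11962890625), (217.8853759765625, 258.55792236328125), 17.763572692871094) [[ 422.3   75.8]
 [ 501.2 -170.5]
 [ 708.7 -104. ]
 [ 629.8  142.2]]
org by corners [565.26529087 -14.39304235] deck centre (565.5340576171875, -14.11962890625) xv [0.95148056 0.30770885]
red_a [ 25.5 -13.6]
red_b [-25.6 -57.8]
red_c [-79.7 -32.8]
blue [80.2  0. ]
stamp [ 52.7 101.9] [ 48.1 100.5]
deck ctr tray [0.3 0.2]
lip [array([ 109. , -133.3]), array([-108.2, -131.1])]
```

The tray frame checks out: its sides are within 3 mm of the given sizes, the lip comes out at y≈-132 against -130 and the row spacings fit. Tool y is already nearly along tray y. Next I'll work out how far to go.

```bash
cat >> h.py <<'E'
ORG=np.array([565.4,-14.2]); A=np.radians(17.85); XV=np.array([np.cos(A),np.sin(A)]); YV=np.array([-np.sin(A),np.cos(A)])
def tr(p): p=np.asarray(p)[:2]-ORG; return np.array([p@XV,p@YV])
def status(goal=None):
    s=sense(); R=s["ee_rot"]; p=s["tool_pos"]
    print("t",round(s["clock"],2),"tray",tr(p).round(1),"z",round(p[2],1),"F",s["contact_force"].round(1),"w",round(s["width"],1),
      "yaw err deg",np.degrees(np.arctan2(R[:2,1]@-XV,R[:2,1]@YV)).round(2),"tool z",R[:,2].round(3))
    if goal is not None:
        w=np.r_[ORG+goal[0]*XV+goal[1]*YV,goal[2]]
        print("shift in tool units",(R.T@(w-p)/200).round(3))
E
python3 -c "
from h import *
status((-79.7,15,241))"
```

```text
t 0.1 tray [-563.8 -361.9] z 241.5 F [ 0.3  0.7 -0.7] w 85.7 yaw err deg -3.14 tool z [-0.     0.002 -1.   ]
shift in tool units [-2.314  2.014  0.006]
```

```bash
python3 -m creep '[[[-0.1,0.1,0,0,0,0,0],[-0.22,0.19,0,0,0,0,0],[-0.22,0.19,0,0,0,0,0],[-0.22,0.19,0,0,0,0,0],[-0.22,0.19,0,0,0,0,0],[-0.22,0.19,0,0,0,0,0],[-0.22,0.19,0,0,0,0,0],[-0.22,0.19,0,0,0,0,0],[-0.22,0.19,0,0,0,0,0],[-0.22,0.19,0,0,0,-0.07,0]]]' 20; python3 - <<'E'
from h import *
status((-79.7,15,100))
im=camera("wrist"); cv2.imwrite("pics/w1.png",im[:,:,::-1]); print(get_calibration("wrist"))
E
```

```text
clock: 1.35
tool_pos: [450.7, -74.3, 242.2]
ee_rot: [[-0.951, -0.308, -0.0], [-0.308, 0.951, 0.0], [0.0, 0.0, -1.0]]
contact_force: [1.0, -0.3, 0.2]
width: -0.0
t 1.35 tray [-127.6  -22. ] z 242.2 F [ 1.  -0.3  0.2] w -0.0 yaw err deg 0.1 tool z [-0.  0. -1.]
shift in tool units [-0.24   0.185  0.711]
{'mtx': array([[309.24995963,   0.        , 319.98431418],
       [  0.        , 309.24995963, 197.24320612],
       [  0.        ,   0.        ,   1.        ]]), 'k1': 0.00550851875183259, 'cam_to_world': array([[-3.13394358e-01, -9.16498888e-01, -2.48623742e-01,
         3.90308130e+02],
       [ 9.49621555e-01, -3.01994431e-01, -8.37750927e-02,
        -9.13638261e+01],
       [ 1.69679372e-03, -2.62353106e-01,  9.64970450e-01,
         3.73489622e+02],
       [ 0.00000000e+00,  0.00000000e+00,  0.00000000e+00,
         1.00000000e+00]])}
```

View pics/w1.png

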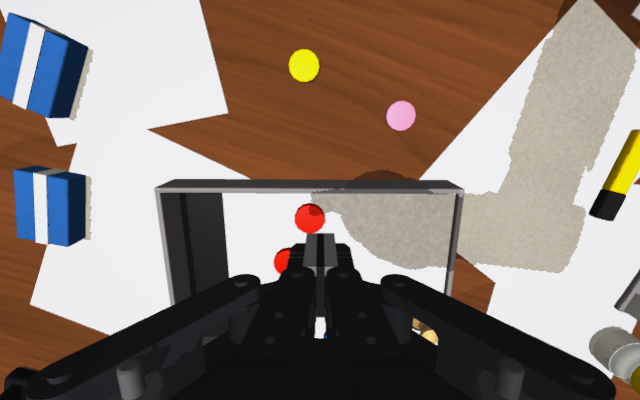

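The wrist view shows the shut fingertips at about (320,240). They are about 16 mm thick at the tip along tray y, and wider higher up. The near red token is at (309,218). I'll move behind it and descend.

```bash
python3 -m creep '[[[-0.12,0.1,0,0,0,0,0],[-0.12,0.085,0,0,0,0,0],[0,0,0.18,0,0,0,0],[0,0,0.18,0,0,0,0],[0,0,0.18,0,0,0,0],[0,0,0.17,0,0,0,0],[0,0,0,0,0,0,0]]]' ; python3 - <<'E'
from h import *
status((-79.7,15,55))
im=camera("wrist"); cv2.imwrite("pics/w2.png",im[:,:,::-1])
cal=get_calibration("wrist")
for c,st in blobs(im,*RED): print(c,st,tr(plane(cal,c,50)[0]).round(1))
E
```

```text
clock: 2.28
tool_pos: [482.2, -26.7, 97.9]
ee_rot: [[-0.952, -0.306, -0.006], [-0.306, 0.952, -0.001], [0.006, 0.001, -1.0]]
contact_force: [0.5, -0.6, 0.6]
width: 0.1
t 2.27 tray [-83.   13.6] z 97.9 F [ 0.5 -0.6  0.6] w 0.1 yaw err deg -0.01 tool z [-0.006 -0.001 -1.   ]
shift in tool units [-0.018  0.007  0.215]
[243.85509922 226.53022612] [ 217  200   55   53 2167] [-79.9 -34.5]
[203.625      285.17763158] [187 277  36  22 304] [-38.8 -63.6]
[221.10344828 322.25862069] [213 318  16   9  58] [-10.4 -54.4]
```

View pics/w2.png

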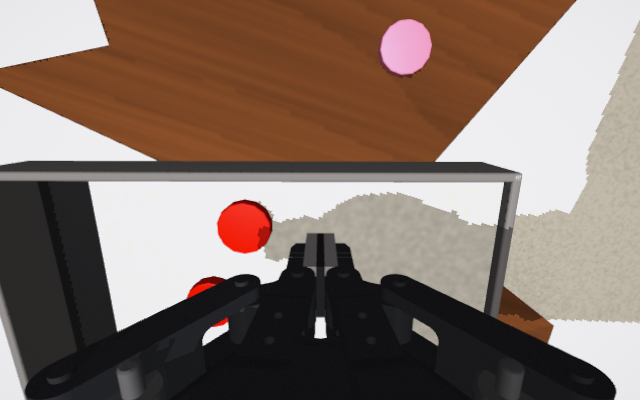

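The red token at (244,227) reads as tray (-80,-34), which agrees with the other views. The fingers stand clear on its back-of-deck side. Descending.

```bash
python3 -m creep '[[[-0.018,0.0,0.07,0,0,0,0],[0,0,0.07,0,0,0,0],[0,0,0.05,0,0,0,0],[0,0,0.02,0,0,0,0],[0,0,0,0,0,0,0],[0,0,0,0,0,0,0]]]' ; python3 - <<'E'
from h import *
status((-79.7,-124,55))
E
```

```text
clock: 3.08
tool_pos: [488.2, -25.1, 58.7]
ee_rot: [[-0.952, -0.307, 0.001], [-0.307, 0.952, 0.0], [-0.001, -0.0, -1.0]]
contact_force: [-0.8, -0.3, -0.5]
width: 0.0
t 3.08 tray [-76.8  13.3] z 58.7 F [-0.8 -0.3 -0.5] w 0.0 yaw err deg 0.02 tool z [ 0.001  0.    -1.   ]
shift in tool units [ 0.015 -0.687  0.018]
```

```bash
python3 -m creep '[[[0.01,0,0.014,0,0,0,0],[0,0,0,0,0,0,0],[0,0,0,0,0,0,0]]]' ; python3 - <<'E'
from h import *
status((-79.7,-124,55))
E
```

```text
clock: 3.45
tool_pos: [486.0, -25.8, 55.6]
ee_rot: [[-0.952, -0.307, 0.0], [-0.307, 0.952, -0.0], [-0.0, -0.0, -1.0]]
contact_force: [0.2, 0.6, 0.5]
width: 0.1
t 3.45 tray [-79.1  13.3] z 55.6 F [0.2 0.6 0.5] w 0.1 yaw err deg 0.01 tool z [ 0. -0. -1.]
shift in tool units [ 0.003 -0.687  0.003]
```

```bash
python3 -m creep '[[[0,-0.05,0,0,0,0,0],[0,-0.07,0,0,0,0,0],[0,-0.07,0,0,0,0,0],[0,-0.07,0,0,0,0,0],[0,-0.07,0,0,0,0,0],[0,-0.05,0,0,0,0,0],[0,0,0,0,0,0,0]]]' ; python3 - <<'E'
from h import *
status((-79.7,-124,55))
im=camera("wrist"); cv2.imwrite("pics/w3.png",im[:,:,::-1])
cal=get_calibration("wrist")
for c,st in blobs(im,*RED): print(c,st,tr(plane(cal,c,50)[0]).round(1))
E
```

```text
clock: 4.32
tool_pos: [509.4, -98.8, 55.3]
ee_rot: [[-0.952, -0.306, -0.0], [-0.306, 0.952, -0.0], [0.0, -0.0, -1.0]]
contact_force: [-0.5, 0.6, 0.5]
width: 0.2
t 4.33 tray [-79.2 -63.4] z 55.3 F [-0.5  0.6  0.5] w 0.2 yaw err deg -0.05 tool z [-0. -0. -1.]
shift in tool units [ 0.002 -0.303  0.002]
[265.2281106  247.21527321] [ 235  215   66   68 3038] [-83.8 -89.3]
[320.03255814 328.42790698] [314 318  13  21 215] [-38.1 -63. ]
```

View pics/w3.png

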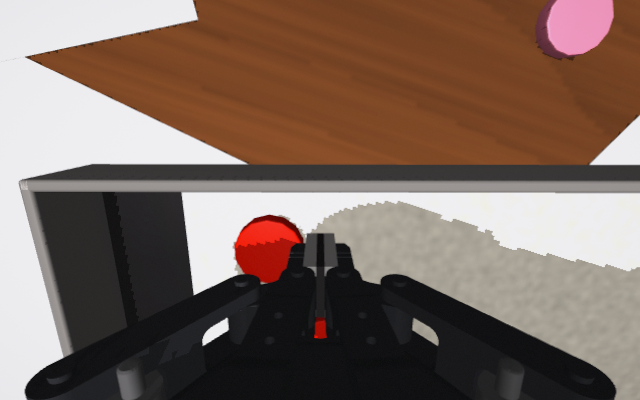

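The token at (268,248) is being pushed straight, with its centre near tray y -90. I'll carry on over the lip.

```bash
python3 -m creep '[[[0,-0.05,0,0,0,0,0],[0,-0.07,0,0,0,0,0],[0,-0.07,0,0,0,0,0],[0,-0.07,0,0,0,0,0],[0,-0.06,0,0,0,0,0],[0,0,0,0,0,0,0],[0,0,0,0,0,0,0]]]' ; python3 - <<'E'
from h import *
status((-25.6,-8,100))
im=camera("wrist"); cv2.imwrite("pics/w4.png",im[:,:,::-1])
E
```

```text
clock: 5.25
tool_pos: [528.8, -158.9, 55.4]
ee_rot: [[-0.952, -0.307, -0.0], [-0.307, 0.952, 0.0], [0.0, 0.0, -1.0]]
contact_force: [-0.4, -0.7, -0.3]
width: 0.2
t 5.25 tray [ -79.2 -126.5] z 55.4 F [-0.4 -0.7 -0.3] w 0.2 yaw err deg 0.0 tool z [-0.  0. -1.]
shift in tool units [-0.268  0.593 -0.223]
```

View pics/w4.png

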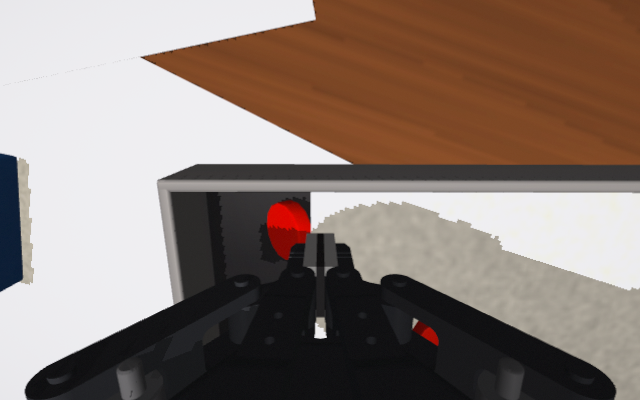

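The token at (290,228) has dropped past the lip and looks tilted. I'll raise the arm, move over to the second token and look again.

```bash
python3 -m creep '[[[0,0,-0.13,0,0,0,0],[0,0.02,-0.13,0,0,0,0],[-0.1,0.18,0,0,0,0,0],[-0.1,0.19,0,0,0,0,0],[-0.07,0.18,0,0,0,0,0],[0,0,0,0,0,0,0]]]' ; python3 - <<'E'
from h import *
status((-25.6,-14,55))
im=camera("wrist"); cv2.imwrite("pics/w5.png",im[:,:,::-1])
im=camera("top"); cv2.imwrite("pics/t5.png",cv2.resize(im[100:240,255:420,::-1],None,fx=4.5,fy=4.2,interpolation=cv2.INTER_CUBIC))
im=camera("scene"); cv2.imwrite("pics/s5.png",cv2.resize(im[160:320,200:400,::-1],None,fx=4,fy=3.7,interpolation=cv2.INTER_CUBIC))
E
```

```text
clock: 6.05
tool_pos: [545.4, -31.3, 107.6]
ee_rot: [[-0.951, -0.31, 0.0], [-0.31, 0.951, 0.0], [-0.0, 0.0, -1.0]]
contact_force: [0.1, -0.8, 0.1]
width: 0.2
t 6.05 tray [-24.3 -10.2] z 107.6 F [ 0.1 -0.8  0.1] w 0.2 yaw err deg 0.23 tool z [ 0.  0. -1.]
shift in tool units [ 0.007 -0.019  0.263]
```

View pics/w5.png

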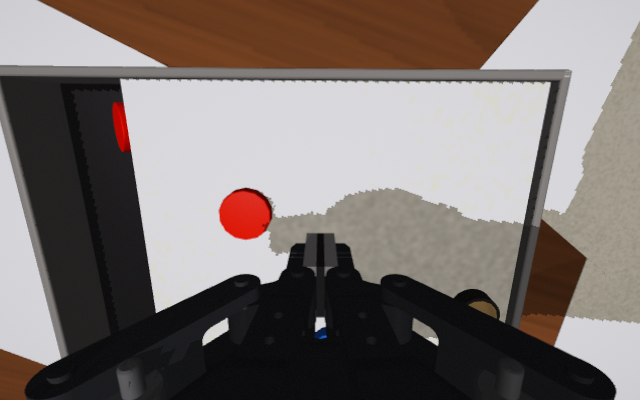

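View pics/t5.png

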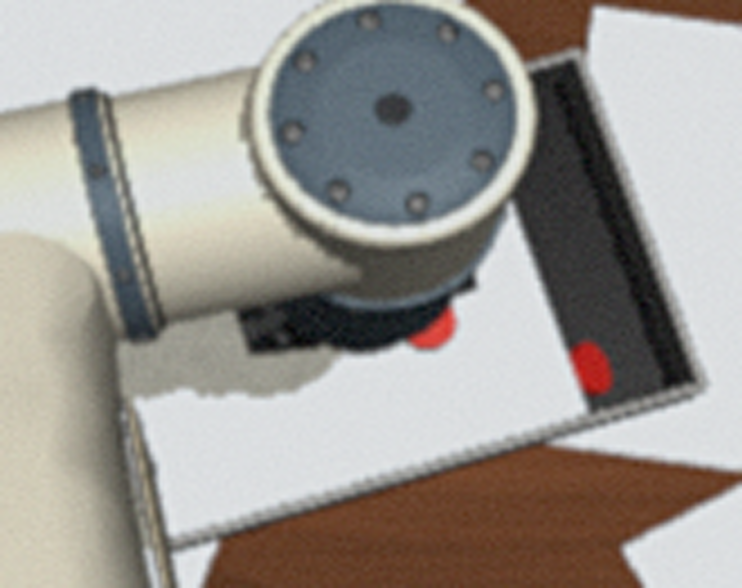

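View pics/s5.png

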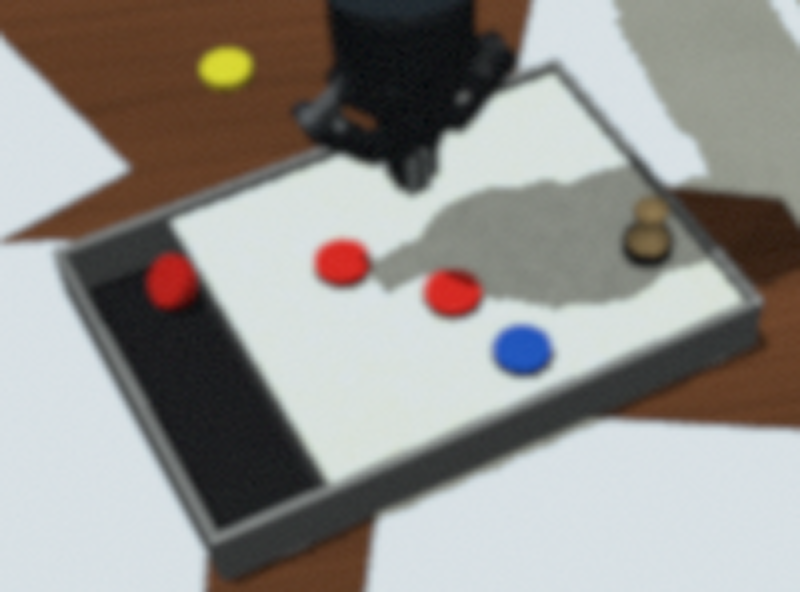

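The first token (wrist (120,127), top crop (592,368)) is in the trough, but it leans steeply against the lip wall. Blue, the stamp and the other reds haven't moved. I'll push the next one faster so its foot lands farther out, then lay the first one flat afterwards.

```bash
python3 -m creep '[[[0.007,-0.02,0.1,0,0,0,0],[0,0,0.1,0,0,0,0],[0,0,0.06,0,0,0,0],[0,0,0,0,0,0,0],[0,0,0,0,0,0,0]]]' ; python3 - <<'E'
from h import *
status((-25.6,-128,55))
E
```

```text
clock: 6.82
tool_pos: [545.8, -38.4, 56.2]
ee_rot: [[-0.952, -0.307, 0.001], [-0.307, 0.952, -0.0], [-0.001, -0.0, -1.0]]
contact_force: [0.1, 0.4, 0.1]
width: 0.2
t 6.83 tray [-26.1 -17. ] z 56.2 F [0.1 0.4 0.1] w 0.2 yaw err deg 0.01 tool z [ 0.001 -0.    -1.   ]
shift in tool units [-0.002 -0.555  0.006]
```

```bash
python3 -m creep '[[[0,-0.04,0.004,0,0,0,0],[0,-0.07,0,0,0,0,0],[0,-0.09,0,0,0,0,0],[0,-0.11,0,0,0,0,0],[0,-0.12,0,0,0,0,0],[0,-0.12,0,0,0,0,0],[0,0,0,0,0,0,0],[0,0,0,0,0,0,0]]]' ; python3 - <<'E'
from h import *
status((25.5,30,105))
im=camera("wrist"); cv2.imwrite("pics/w6.png",im[:,:,::-1])
E
```

```text
clock: 7.82
tool_pos: [578.8, -143.3, 54.5]
ee_rot: [[-0.952, -0.306, -0.0], [-0.306, 0.952, 0.0], [0.0, 0.0, -1.0]]
contact_force: [-0.9, -0.2, -0.1]
width: 0.2
t 7.83 tray [ -26.8 -127. ] z 54.5 F [-0.9 -0.2 -0.1] w 0.2 yaw err deg -0.04 tool z [-0.  0. -1.]
shift in tool units [-0.261  0.785 -0.252]
```

View pics/w6.png

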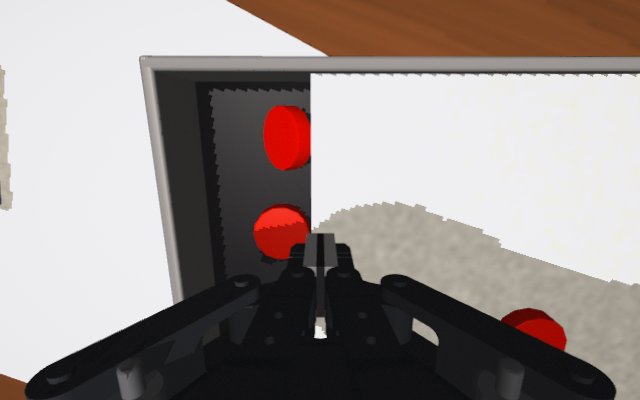

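The second token at (281,231) now appears nearly flat, and the first at (287,137) still leans. On to the third.

```bash
python3 -m creep '[[[0,0,-0.13,0,0,0,0],[0,0,-0.12,0,0,0,0],[-0.08,0.22,0,0,0,0,0],[-0.09,0.24,0,0,0,0,0],[-0.09,0.22,0,0,0,0,0],[0,0.09,0,0,0,0,0],[0,0,0,0,0,0,0]]]' ; python3 - <<'E'
from h import *
status((25.5,28,55))
im=camera("wrist"); cv2.imwrite("pics/w7.png",im[:,:,::-1])
im=camera("top"); cv2.imwrite("pics/t7.png",cv2.resize(im[100:240,255:420,::-1],None,fx=4.5,fy=4.2,interpolation=cv2.INTER_CUBIC))
im=camera("scene"); cv2.imwrite("pics/s7.png",cv2.resize(im[160:320,200:400,::-1],None,fx=4,fy=3.7,interpolation=cv2.INTER_CUBIC))
E
```

```text
clock: 8.75
tool_pos: [580.7, 20.9, 104.8]
ee_rot: [[-0.951, -0.309, -0.0], [-0.309, 0.951, 0.0], [0.0, 0.0, -1.0]]
contact_force: [-0.5, -0.4, 0.5]
width: -0.2
t 8.75 tray [25.3 28.8] z 104.8 F [-0.5 -0.4  0.5] w -0.2 yaw err deg 0.16 tool z [-0.  0. -1.]
shift in tool units [-0.001 -0.004  0.249]
```

View pics/w7.png

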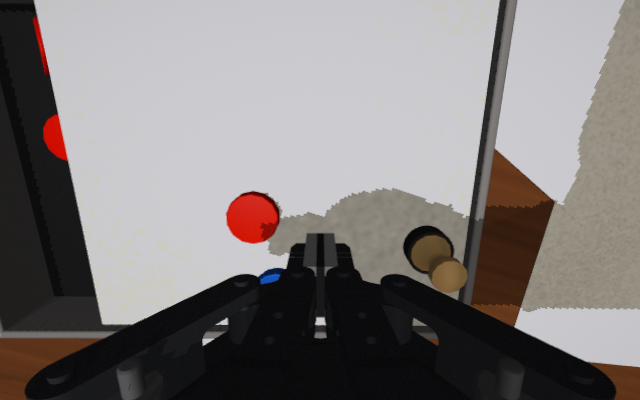

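View pics/t7.png

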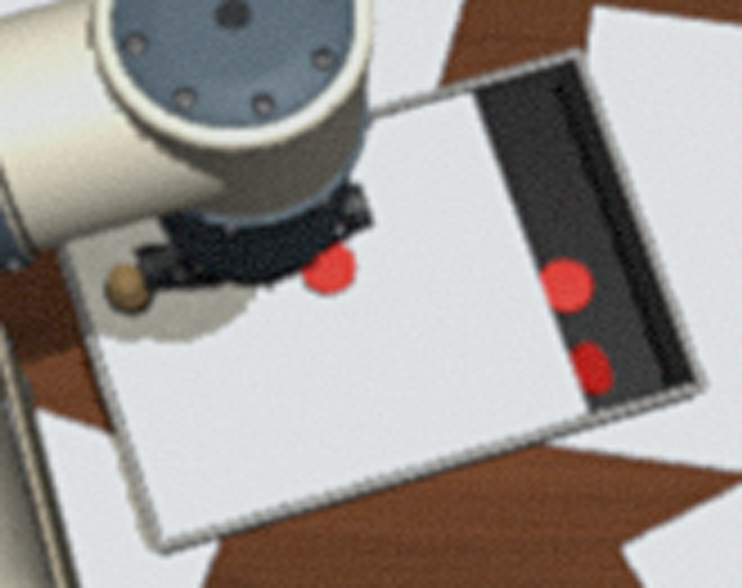

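View pics/s7.png

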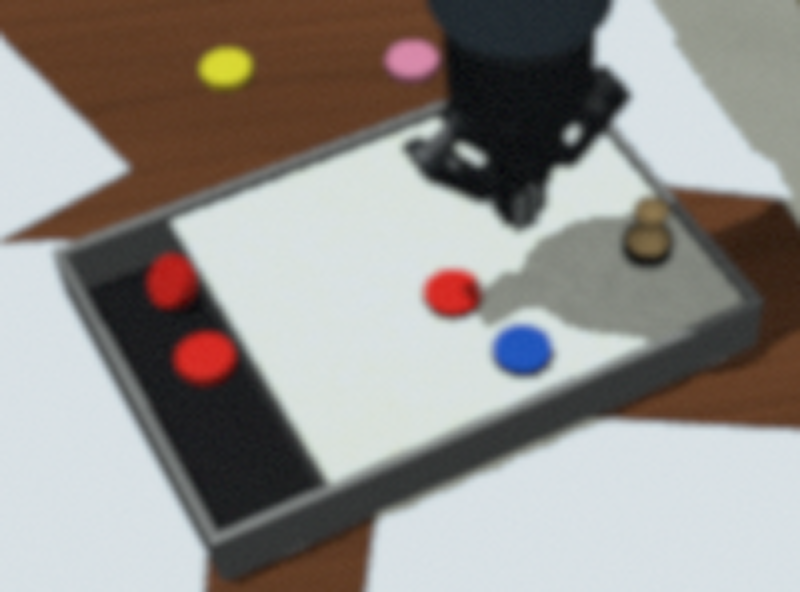

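The second token lies flat in the trough. The stamp, at tray y +100, stays clear of the gripper. Descending behind the third token.

```bash
python3 -m creep '[[[0,-0.02,0.1,0,0,0,0],[0,0,0.09,0,0,0,0],[0,0,0.06,0,0,0,0],[0,0,0,0,0,0,0],[0,0,0,0,0,0,0]]]' ; python3 - <<'E'
from h import *
status((25.5,-128,55))
E
```

```text
clock: 9.52
tool_pos: [583.0, 15.7, 55.4]
ee_rot: [[-0.952, -0.307, 0.001], [-0.307, 0.952, 0.0], [-0.001, -0.0, -1.0]]
contact_force: [-0.1, -0.3, -0.1]
width: -0.1
t 9.53 tray [25.9 23. ] z 55.4 F [-0.1 -0.3 -0.1] w -0.1 yaw err deg 0.0 tool z [ 0.001  0.    -1.   ]
shift in tool units [ 0.002 -0.755  0.002]
```

```bash
python3 -m creep '[[[0,-0.03,0,0,0,0,0],[0,-0.05,0,0,0,0,0],[0,-0.06,0,0,0,0,0],[0,-0.08,0,0,0,0,0],[0,-0.09,0,0,0,0,0],[0,-0.09,0,0,0,0,0],[0,-0.11,0,0,0,0,0],[0,-0.12,0,0,0,0,0],[0,-0.12,0,0,0,0,0],[0,0,0,0,0,0,0]]]' ; python3 - <<'E'
from h import *
status()
E
python3 -m creep '[[[0,0,-0.13,0,0,0,0],[0,0,-0.13,0,0,0,0],[0,0.2,0,0,0,0,0],[0,0.2,0,0,0,0,0],[0,0,0,0,0,0,0]]]'; python3 - <<'E'
from h import *
status()
im=camera("wrist"); cv2.imwrite("pics/w8.png",im[:,:,::-1])
im=camera("top"); cv2.imwrite("pics/t8.png",cv2.resize(im[100:240,255:420,::-1],None,fx=4.5,fy=4.2,interpolation=cv2.INTER_CUBIC))
im=camera("scene"); cv2.imwrite("pics/s8.png",cv2.resize(im[160:320,200:400,::-1],None,fx=4,fy=3.7,interpolation=cv2.INTER_CUBIC))
E
```

```text
clock: 10.78
tool_pos: [628.7, -129.3, 54.3]
ee_rot: [[-0.953, -0.304, -0.0], [-0.304, 0.953, -0.0], [0.0, -0.0, -1.0]]
contact_force: [-0.5, -0.2, -0.4]
width: -0.1
t 10.78 tray [  25. -129.] z 54.3 F [-0.5 -0.2 -0.4] w -0.1 yaw err deg -0.12 tool z [-0. -0. -1.]
clock: 11.4
tool_pos: [603.3, -48.5, 107.0]
ee_rot: [[-0.951, -0.31, 0.0], [-0.31, 0.951, 0.001], [-0.0, 0.001, -1.0]]
contact_force: [0.5, -0.2, 0.7]
width: -0.2
t 11.4 tray [ 25.6 -44.3] z 107.0 F [ 0.5 -0.2  0.7] w -0.2 yaw err deg 0.19 tool z [ 0.     0.001 -1.   ]
```

View pics/t8.png

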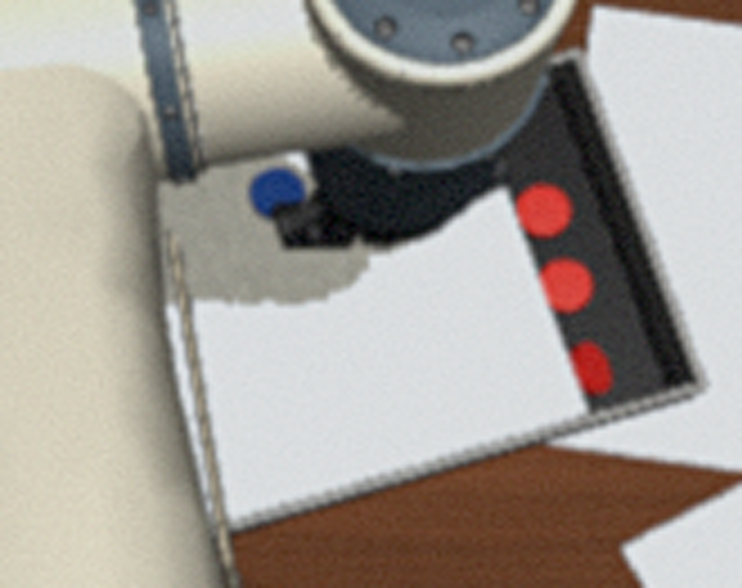

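View pics/s8.png

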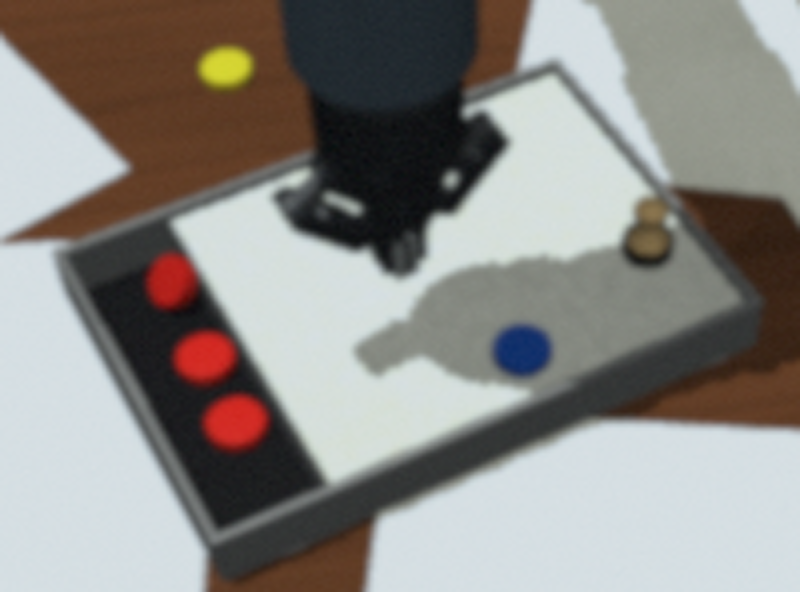

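The top and scene views show tokens 2 and 3 apparently flat in the trough (crop (565,285) and (543,210)). Token 1, at (592,368), still leans on the lip wall. I'll take a closer wrist view of it and measure all three.

```bash
python3 -m creep '[[[0.08,-0.18,-0.12,0,0,0,0],[0.08,-0.18,-0.08,0,0,0,0],[0.06,-0.14,0,0,0,0,0],[0,0,0,0,0,0,0],[0,0,0,0,0,0,0]]]'; python3 - <<'E'
from h import *
status((-80,-141,70))
cal=get_calibration("wrist"); im=camera("wrist"); cv2.imwrite("pics/w9.png",im[:,:,::-1])
for c,st in blobs(im,*RED): print(c,st,tr(plane(cal,c,14)[0]).round(1))
np.save("w9.npy",np.array([cal["cam_to_world"]]))
for n in("top","scene"):
    cal=get_calibration(n); im=camera(n)
    for c,st in blobs(im,*RED):
        q=tr(plane(cal,c,14)[0])
        if abs(q[0])<120 and abs(q[1])<210: print(n,c.round(1),st,q.round(1))
E
```

```text
clock: 12.18
tool_pos: [592.6, -159.9, 146.3]
ee_rot: [[-0.952, -0.306, -0.001], [-0.306, 0.952, 0.0], [0.001, 0.0, -1.0]]
contact_force: [0.7, 0.4, 0.2]
width: -0.1
t 12.18 tray [ -18.8 -147. ] z 146.3 F [0.7 0.4 0.2] w -0.1 yaw err deg -0.05 tool z [-0.001  0.    -1.   ]
shift in tool units [0.306 0.03  0.382]
[322.76960388 118.47372676] [ 306   98   35   43 1237] [ -81.6 -144.6]
[316.092415   185.08718396] [ 297  167   39   37 1147] [ -25.  -150.4]
[308.56923077 231.76153846] [294 223  35  21 390] [  18.7 -157.5]
top [380.7 167.5] [375 162  12  13 113] [ -23.6 -150.6]
top [386.2 187.3] [382 182   9  12  81] [ -79.9 -147. ]
scene [242.2 235.4] [237 228  12  15 140] [ -86.2 -144.4]
scene [250.6 255.9] [243 249  16  15 180] [ -23.4 -150.2]
scene [258.6 273.8] [250 267  17  15 190] [  29.1 -153.7]
```

View pics/w9.png

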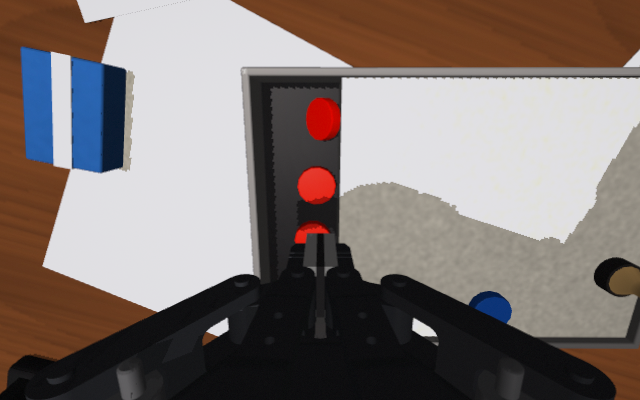

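Tokens 2 and 3 read flat on the floor: three views agree on tray (-24,-150) for token 2, and token 3 is near (29,-154). Token 1 at (322,119) shows a foreshortened face and its upper rim against the lip, so it leans at about 50°. I'll lay it down by pressing lightly on its upper corner with the shut tips and drawing it away from the wall. That is a push only.

```bash
python3 -m creep '[[[0.15,0.01,0,0,0,0,0],[0.155,0.02,0,0,0,0,0],[0,0,0.15,0,0,0,0],[0,0,0.15,0,0,0,0],[0,0,0.08,0,0,0,0],[0,0,0,0,0,0,0],[0,0,0,0,0,0,0]]]'; python3 - <<'E'
from h import *
status((-80.5,-141,50))
cal=get_calibration("wrist"); im=camera("wrist"); cv2.imwrite("pics/w10.png",im[:,:,::-1])
E
```

```text
clock: 13.2
tool_pos: [533.6, -172.2, 71.6]
ee_rot: [[-0.952, -0.308, 0.001], [-0.308, 0.952, -0.0], [-0.001, -0.001, -1.0]]
contact_force: [0.5, -0.6, 0.2]
width: -0.2
t 13.2 tray [ -78.7 -140.7] z 71.6 F [ 0.5 -0.6  0.2] w -0.2 yaw err deg 0.07 tool z [ 0.001 -0.    -1.   ]
shift in tool units [ 0.009 -0.001  0.108]
```

View pics/w10.png

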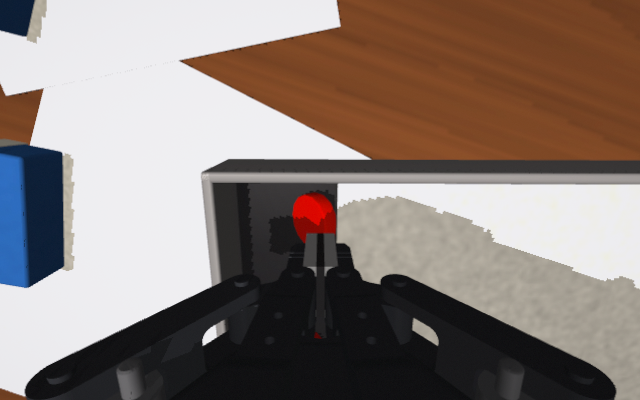

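The tips at (320,240) are directly over token 1 and clear of the lip (col 337) by about 1–2 mm. I'll shift 1.5 mm off the lip and descend in small steps, watching the force.

```bash
python3 -m creep '[[[0.009,-0.008,0.05,0,0,0,0],[0,0,0.04,0,0,0,0],[0,0,0,0,0,0,0],[0,0,0,0,0,0,0]]]'; python3 -m creep '[[[0,0,0.01,0,0,0,0],[0,0,0,0,0,0,0]]]'; python3 -m creep '[[[0,0,0.01,0,0,0,0],[0,0,0,0,0,0,0]]]';  python3 -c "
from h import *
status()"
```

```text
clock: 13.75
tool_pos: [531.7, -174.6, 52.7]
ee_rot: [[-0.952, -0.307, 0.0], [-0.307, 0.952, -0.0], [0.0, -0.0, -1.0]]
contact_force: [0.1, -0.2, 0.2]
width: 0.2
clock: 14.0
tool_pos: [531.6, -174.5, 50.6]
ee_rot: [[-0.952, -0.307, -0.0], [-0.307, 0.952, 0.0], [0.0, 0.0, -1.0]]
contact_force: [0.2, 0.6, 0.3]
width: -0.1
clock: 14.25
tool_pos: [531.5, -174.5, 48.5]
ee_rot: [[-0.952, -0.307, -0.0], [-0.307, 0.952, 0.0], [0.0, 0.0, -1.0]]
contact_force: [-0.3, -0.7, 0.2]
width: -0.1
t 14.25 tray [ -81.4 -142.2] z 48.5 F [-0.3 -0.7  0.2] w -0.1 yaw err deg 0.01 tool z [-0.  0. -1.]
```

Tip at z≈37.5, no contact yet. Continuing in 1–1.5 mm steps.

```bash
python3 -m creep '[[[0,0,0.007,0,0,0,0],[0,0,0,0,0,0,0]]]' | grep -E "pos|force"; python3 -m creep '[[[0,0,0.007,0,0,0,0],[0,0,0,0,0,0,0]]]'| grep -E "pos|force";  python3 -m creep '[[[0,0,0.007,0,0,0,0],[0,0,0,0,0,0,0]]]'| grep -E "pos|force"
```

```text
tool_pos: [531.5, -174.5, 47.2]
contact_force: [-0.2, 0.1, 0.3]
tool_pos: [531.5, -174.5, 45.7]
contact_force: [-0.6, -0.8, -0.3]
tool_pos: [531.9, -174.4, 44.9]
contact_force: [-0.7, 0.7, 3.0]
```

Contact: Fz is 3 N with the tip at z≈34. Now draw it away from the wall with light pressure.

```bash
python3 -m creep '[[[0,-0.01,0.005,0,0,0,0],[0,-0.01,0.003,0,0,0,0],[0,0,0,0,0,0,0]]]' | grep -E "pos|force"; python3 -m creep '[[[0,-0.01,0.005,0,0,0,0],[0,-0.01,0.005,0,0,0,0],[0,0,0,0,0,0,0]]]'| grep -E "pos|force"; python3 - <<'E'
from h import *
status()
im=camera("wrist"); cv2.imwrite("pics/w11.png",im[:,:,::-1])
im=camera("scene"); cv2.imwrite("pics/s11.png",cv2.resize(im[160:320,200:400,::-1],None,fx=4,fy=3.7,interpolation=cv2.INTER_CUBIC))
E
```

```text
tool_pos: [535.3, -178.2, 45.9]
contact_force: [-2.5, 5.3, 15.6]
tool_pos: [539.4, -183.0, 47.0]
contact_force: [-2.5, 4.8, 26.8]
t 15.75 tray [ -76.5 -152.7] z 47.0 F [-2.5  4.8 26.8] w -0.4 yaw err deg 0.16 tool z [ 0.013 -0.003 -1.   ]
```

View pics/w11.png

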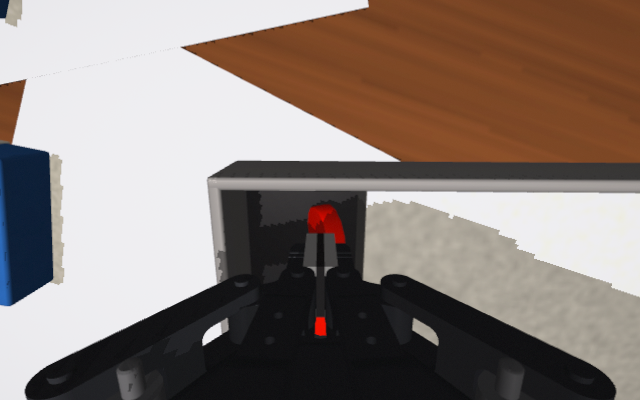

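View pics/s11.png

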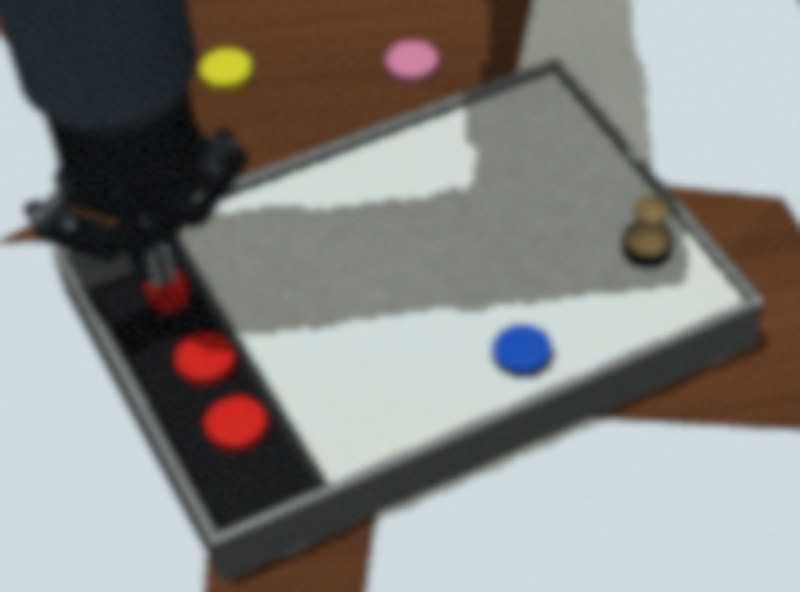

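Token 1 has come off the wall (its edge is at col 345, the wall at 365) and is nearly upright under the tip. The load has risen to 27 N, so I'll ease off a little and keep going in -y.

```bash
python3 -m creep '[[[0,-0.01,-0.012,0,0,0,0],[0,-0.01,0,0,0,0,0],[0,0,0,0,0,0,0]]]' | grep -E "pos|force"; python3 -m creep '[[[0,-0.015,0,0,0,0,0],[0,-0.015,0,0,0,0,0],[0,0,0,0,0,0,0]]]'| grep -E "pos|force"; python3 - <<'E'
from h import *
status()
im=camera("wrist"); cv2.imwrite("pics/w12.png",im[:,:,::-1])
im=camera("scene"); cv2.imwrite("pics/s12.png",cv2.resize(im[160:320,200:400,::-1],None,fx=4,fy=3.7,interpolation=cv2.INTER_CUBIC))
E
```

```text
tool_pos: [539.3, -187.2, 47.8]
contact_force: [0.6, 1.4, 19.5]
tool_pos: [541.3, -193.5, 47.8]
contact_force: [0.2, -0.8, 17.1]
t 16.6 tray [ -77.9 -163.3] z 47.8 F [ 0.2 -0.8 17.1] w -0.3 yaw err deg 0.12 tool z [ 0.01  -0.004 -1.   ]
```

View pics/w12.png

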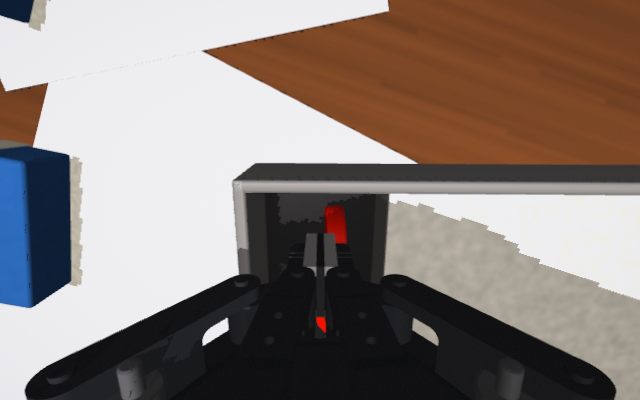

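View pics/s12.png

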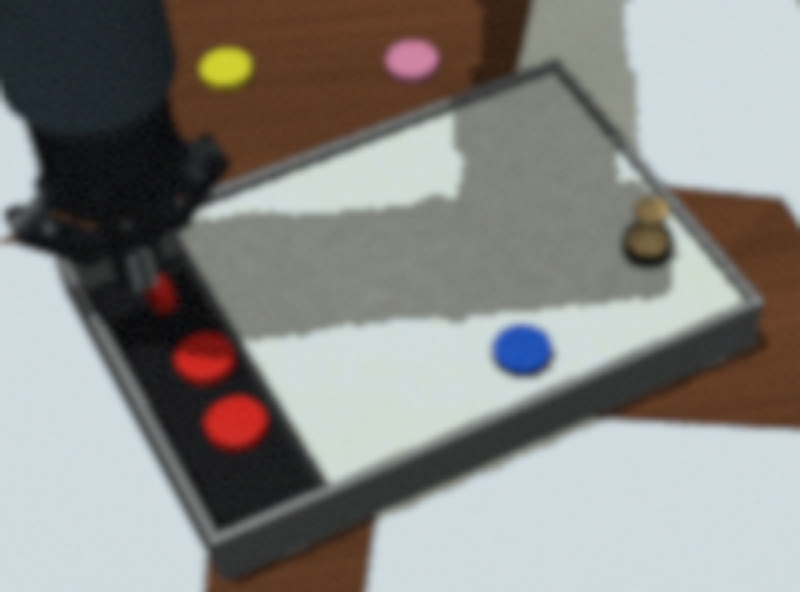

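Token 1 now stands edge-on (cols 325–345), clear of the lip wall. I'll lift off and see how it stands.

```bash
python3 -m creep '[[[0,0,-0.05,0,0,0,0],[0,0,-0.1,0,0,0,0],[-0.15,0.05,-0.1,0,0,0,0],[-0.2,0.05,0,0,0,0,0],[0,0,0,0,0,0,0],[0,0,0,0,0,0,0]]]' | grep -E "pos|force"; python3 - <<'E'
from h import *
status()
cal=get_calibration("wrist");im=camera("wrist"); cv2.imwrite("pics/w13.png",im[:,:,::-1])
for c,st in blobs(im,*RED):
  x,y,w,h=st[:4]; m=[[x,y+h/2],[x+w,y+h/2]]
  print(c,st,tr(plane(cal,c,14)[0]).round(1),[tr(q).round(1) for q in plane(cal,m,36)])
im=camera("scene"); cv2.imwrite("pics/s13.png",cv2.resize(im[160:320,200:400,::-1],None,fx=4,fy=3.7,interpolation=cv2.INTER_CUBIC))
E
```

```text
tool_pos: [596.9, -151.1, 92.5]
contact_force: [-0.2, -0.8, -0.3]
t 17.45 tray [ -12.  -139.9] z 92.5 F [-0.2 -0.8 -0.3] w -0.1 yaw err deg 0.02 tool z [-0.002  0.    -1.   ]
[292.91798107 108.07781283] [284  81  19  56 951] [ -82.3 -157.7] [array([ -81.4, -161.1]), array([ -81.4, -150. ])]
[305.08418658 192.82650739] [ 281  170   49   47 1758] [ -25.  -150.4] [array([ -30.2, -164.5]), array([ -30.2, -133.6])]
[286.94927536 253.47826087] [279 240  27  31 276] [  21.4 -164.4] [array([  12.4, -167.2]), array([  12.4, -149.3])]
```

View pics/w13.png

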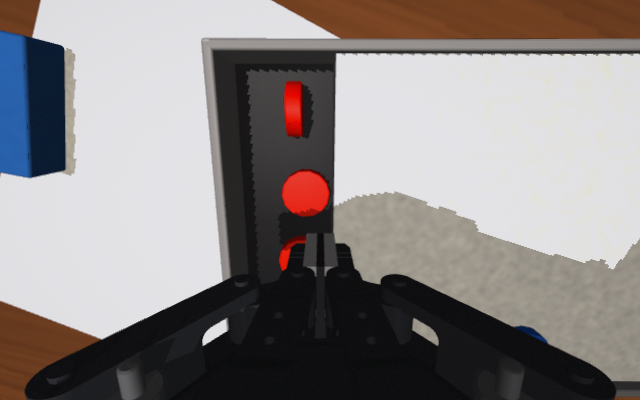

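View pics/s13.png

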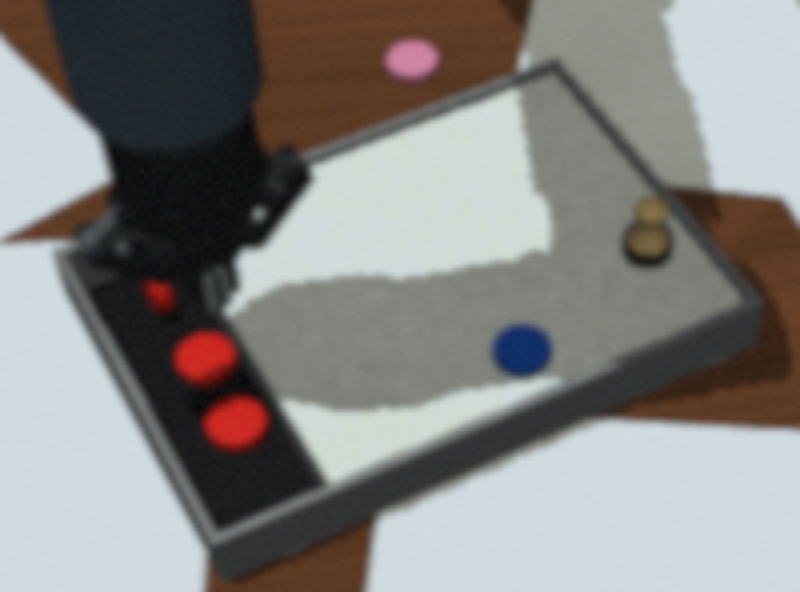

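Token 1 stands upright on its rim at (293,108). Its top spans tray y -150 to -161 at x≈-82, and the others are unchanged. I'll slide it a few mm farther from the lip by its top, then get the fingers behind it and topple it.

```bash
python3 -m creep '[[[0.15,-0.03,0,0,0,0,0],[0.2,-0.03,0,0,0,0,0],[0,0,0.1,0,0,0,0],[0,0,0.08,0,0,0,0],[0,0,0,0,0,0,0],[0,0,0,0,0,0,0]]]' | grep -E "pos|force"; python3 -c "
from h import *
status((-82,-152,49))"
```

```text
tool_pos: [535.2, -184.1, 57.6]
contact_force: [-0.3, 0.7, -0.0]
t 18.3 tray [ -80.8 -152.4] z 57.6 F [-0.3  0.7 -0. ] w 0.0 yaw err deg 0.04 tool z [ 0. -0. -1.]
shift in tool units [0.006 0.002 0.043]
```

```bash
python3 -m creep '[[[0.005,0,0.032,0,0,0,0],[0,0,0,0,0,0,0]]]' | grep -E "pos|force"; python3 -m creep '[[[0,0,0.008,0,0,0,0],[0,0,0,0,0,0,0]]]' | grep -E "pos|force"; python3 -m creep '[[[0,0,0.006,0,0,0,0],[0,0,0,0,0,0,0]]]' | grep -E "pos|force"
```

```text
tool_pos: [533.5, -184.2, 50.5]
contact_force: [0.1, 0.3, 0.4]
tool_pos: [533.8, -184.3, 49.3]
contact_force: [-1.0, 1.3, -0.3]
tool_pos: [534.2, -184.5, 48.6]
contact_force: [-0.1, 0.1, 3.4]
```

```bash
python3 -m creep '[[[0,-0.01,0.002,0,0,0,0],[0,-0.01,0,0,0,0,0],[0,-0.01,0,0,0,0,0],[0,0,0,0,0,0,0]]]' | grep -E "pos|force"; python3 - <<'E'
from h import *
status()
cal=get_calibration("wrist");im=camera("wrist"); cv2.imwrite("pics/w14.png",im[:,:,::-1])
E
```

```text
tool_pos: [536.5, -190.6, 48.6]
contact_force: [0.1, 0.4, 5.8]
t 19.55 tray [ -81.6 -159. ] z 48.6 F [0.1 0.4 5.8] w 0.1 yaw err deg 0.03 tool z [ 0.002 -0.001 -1.   ]
```

View pics/w14.png

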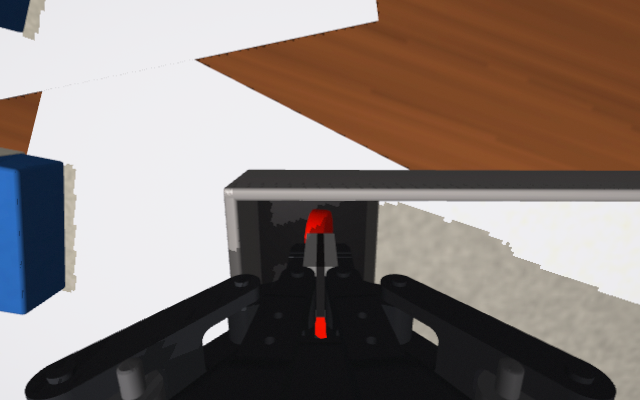

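The token at (319,222) now shows some tilt. I'll keep drawing it in -y.

```bash
python3 -m creep '[[[0,-0.01,0,0,0,0,0],[0,-0.01,0,0,0,0,0],[0,-0.01,0,0,0,0,0],[0,0,0,0,0,0,0]]]' | grep -E "pos|force"; python3 - <<'E'
from h import *
status()
im=camera("wrist"); 
w=im[180:300,220:420,::-1]
cv2.imwrite("pics/w15.png",cv2.resize(w,None,fx=4,fy=4))
E
```

```text
tool_pos: [537.8, -196.2, 48.0]
contact_force: [0.3, -1.2, 5.6]
t 20.1 tray [ -82.  -164.8] z 48.0 F [ 0.3 -1.2  5.6] w 0.0 yaw err deg 0.02 tool z [ 0.001 -0.001 -1.   ]
```

View pics/w15.png

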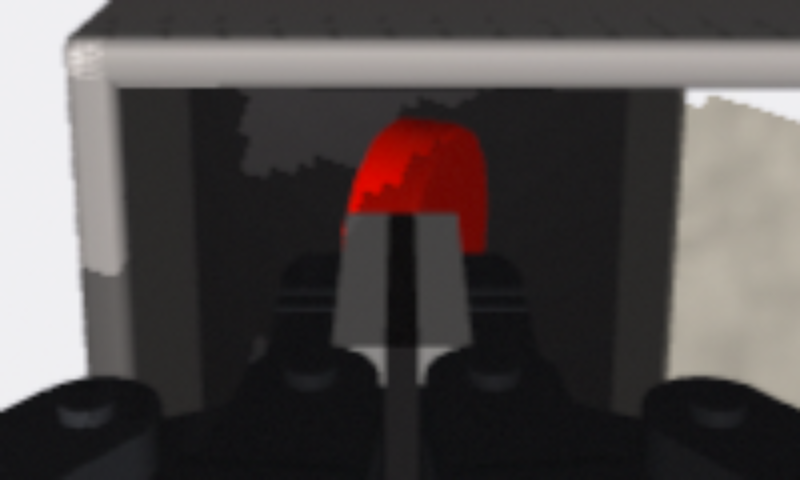

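The zoomed view shows the token's upper face (left) and its rim (right), so its top now leans toward +y with the base farther out. Drawing the top back in +y should lay it down in the free space.

```bash
python3 -m creep '[[[0,0.015,0,0,0,0,0],[0,0.02,0.004,0,0,0,0],[0,0.02,0.004,0,0,0,0],[0,0,0,0,0,0,0]]]' | grep -E "pos|force"; python3 - <<'E'
from h import *
status()
im=camera("wrist"); 
w=im[180:300,220:420,::-1]
cv2.imwrite("pics/w16.png",cv2.resize(w,None,fx=4,fy=4))
E
```

```text
tool_pos: [535.8, -185.6, 48.2]
contact_force: [0.1, 0.9, 13.0]
t 20.65 tray [ -80.7 -154.1] z 48.2 F [ 0.1  0.9 13. ] w -0.2 yaw err deg 0.08 tool z [ 0.004 -0.001 -1.   ]
```

View pics/w16.png

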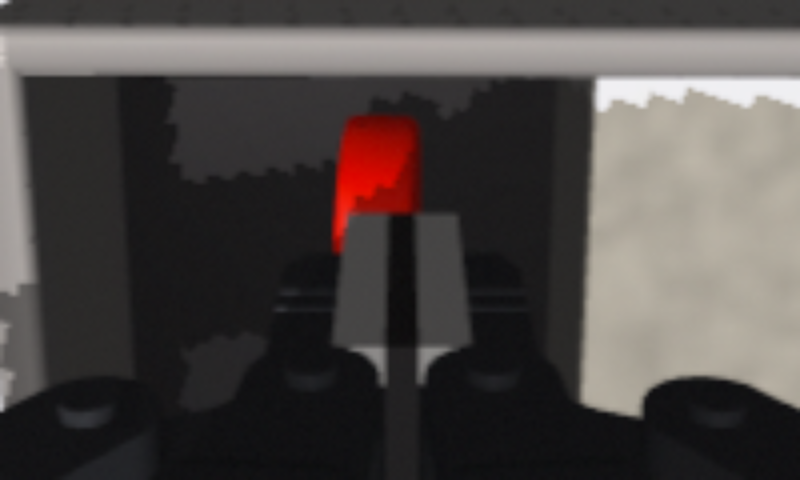

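It is upright again: pressing from above holds it on its rim, with its top at tray y about -152 to -160. The gap to the lip wall is about 20 mm, so I'll lower the 16.6 mm fingers behind it and topple it sideways.

```bash
python3 -m creep '[[[0,0,-0.03,0,0,0,0],[0,0.03,-0.02,0,0,0,0],[0,0.032,0,0,0,0,0],[0,0,0,0,0,0,0],[0,0,0,0,0,0,0]]]' | grep -E "pos|force"; python3 - <<'E'
from h import *
status((-81.5,-141.6,50))
im=camera("wrist"); 
w=im[180:300,220:420,::-1]
cv2.imwrite("pics/w17.png",cv2.resize(w,None,fx=4,fy=4))
E
```

```text
tool_pos: [530.1, -173.3, 55.8]
contact_force: [0.6, -0.2, -0.6]
t 21.32 tray [ -82.4 -140.6] z 55.8 F [ 0.6 -0.2 -0.6] w -0.2 yaw err deg 0.03 tool z [-0.001  0.    -1.   ]
shift in tool units [-0.005 -0.005  0.029]
```

View pics/w17.png

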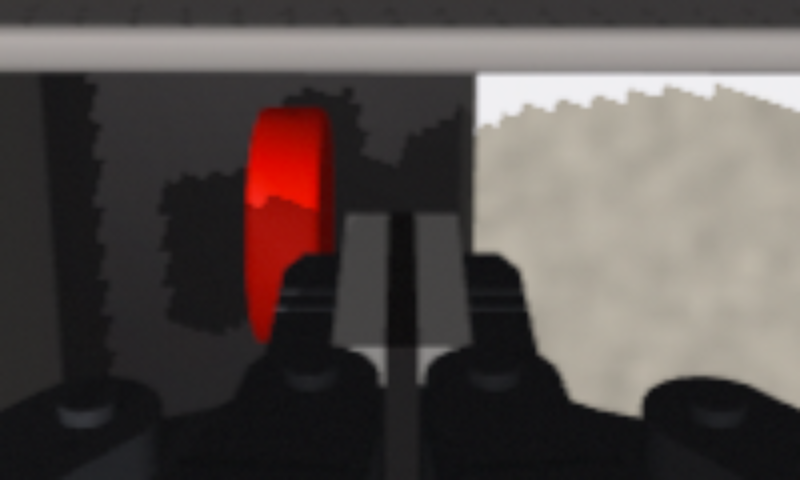

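The view shows the fingers (zoom cols 342–468) centred between token 1's rim (320) and the lip (475), with about 2 mm free on each side. I'll lower them to a tip height of about 31.

```bash
python3 -m creep '[[[0,0,0.03,0,0,0,0],[0,0,0,0,0,0,0]]]' | grep -E "pos|force"; python3 -m creep '[[[0,0,0.02,0,0,0,0],[0,0,0,0,0,0,0]]]' | grep -E "pos|force"; python3 -m creep '[[[0,0,0.017,0,0,0,0],[0,0,0,0,0,0,0]]]' | grep -E "pos|force"
```

```text
tool_pos: [529.7, -173.5, 49.3]
contact_force: [-0.5, -0.3, 0.1]
tool_pos: [530.0, -173.5, 45.7]
contact_force: [1.1, -0.5, 0.0]
tool_pos: [530.6, -173.7, 44.4]
contact_force: [-4.2, 1.5, 11.6]
```

Contact at tip z≈33.5, probably a finger shoulder on the deck edge. I'll back off 1.5 mm and push in -y, which still overlaps the token's top by about 3 mm.

```bash
python3 -m creep '[[[0,0,-0.016,0,0,0,0],[0,-0.01,0,0,0,0,0],[0,-0.02,0,0,0,0,0],[0,0,0,0,0,0,0]]]' | grep -E "pos|force"; python3 -m creep '[[[0,-0.03,0,0,0,0,0],[0,-0.03,0,0,0,0,0],[0,0,0,0,0,0,0]]]' | grep -E "pos|force"; python3 - <<'E'
from h import *
status()
im=camera("wrist"); 
w=im[180:300,220:420,::-1]
cv2.imwrite("pics/w18.png",cv2.resize(w,None,fx=4,fy=4))
E
```

```text
tool_pos: [532.0, -179.5, 45.5]
contact_force: [0.7, -0.1, 0.6]
tool_pos: [535.9, -191.1, 45.8]
contact_force: [0.8, 0.5, 0.4]
t 23.0 tray [ -82.3 -159.4] z 45.8 F [0.8 0.5 0.4] w -0.1 yaw err deg -0.02 tool z [-0. -0. -1.]
```

View pics/w18.png

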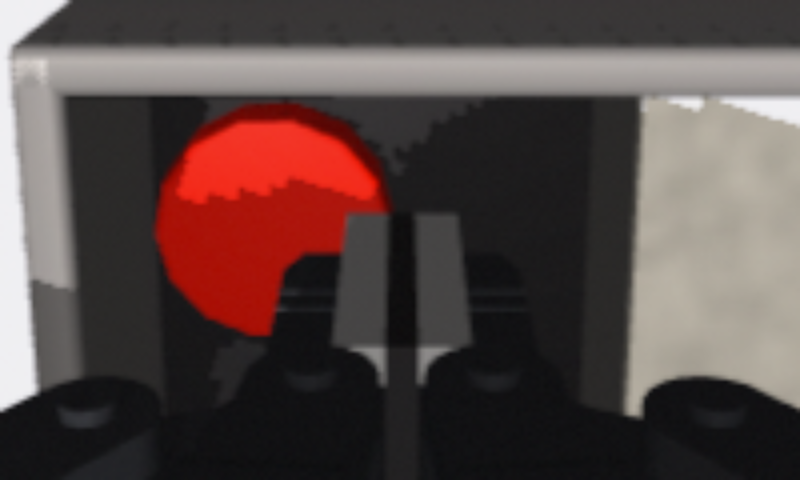

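Token 1 toppled and now lies flat in the trough: a round face at zoom (270,215), clear of both walls. I'll lift and retreat for a full check.

```bash
python3 -m creep '[[[0,0,-0.1,0,0,0,0],[0,0,-0.2,0,0,0,0],[0,0,-0.2,0,0,0,0],[0,0,-0.2,0,0,0,0],[0.15,-0.2,-0.1,0,0,0,0],[0.2,-0.2,0,0,0,0,0],[0.2,-0.2,0,0,0,0,0],[0.2,-0.2,0,0,0,0,0],[0.15,-0.1,0,0,0,0,0],[0,0,0,0,0,0,0]]]' | grep -E "clock|pos|force"; python3 - <<'E'
from h import *
status()
cal=get_calibration("top")
for n in("top","scene"):
    cal=get_calibration(n); im=camera(n); cv2.imwrite(f"pics/{n}9.png",im[:,:,::-1])
    for nm,r,z in(("red",RED,14),("blue",BLUE,50)):
      for c,st in blobs(im,*r):
        q=tr(plane(cal,c,z)[0])
        if abs(q[0])<120 and abs(q[1])<210: print(n,nm,c.round(1),st,q.round(1))
E
```

```text
clock: 24.3
tool_pos: [418.0, -418.8, 205.6]
contact_force: [-0.1, 0.8, 0.8]
t 24.3 tray [-264.3 -339.9] z 205.6 F [-0.1  0.8  0.8] w 0.1 yaw err deg -0.19 tool z [-0.001  0.    -1.   ]
top red [375.5 149.7] [370 144  12  13 125] [  27.7 -153. ]
top red [380.6 167.2] [375 161  12  13 114] [ -22.8 -150.4]
top red [396.4 184. ] [391 178  12  13 127] [ -79.6 -176.4]
top blue [316.1 145.7] [311 140  11  12 101] [78.8  1. ]
scene red [230.6 243.1] [224 237  14  13 131] [ -78.8 -176.9]
scene red [250.6 256.4] [243 250  16  14 176] [ -22.1 -150.8]
scene red [258.5 273.5] [250 266  17  16 199] [  28.1 -153.6]
scene blue [330.1 254.3] [324 249  13  12 128] [81.8 -1.6]
```

View pics/top9.png

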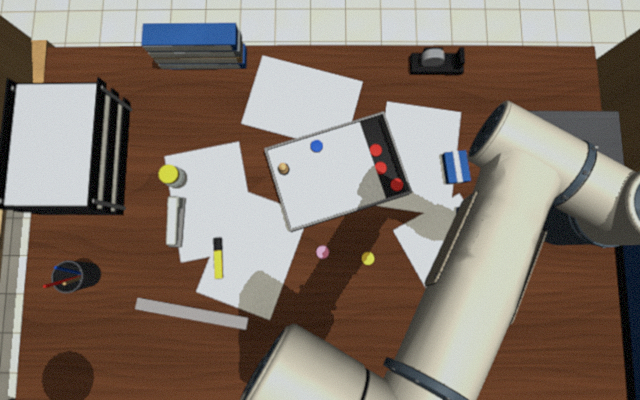

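View pics/scene9.png

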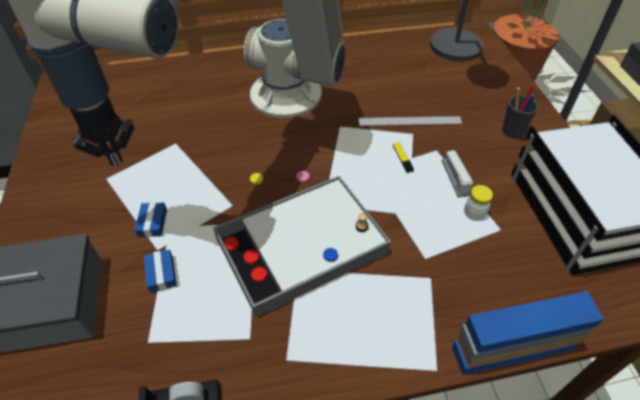

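All three reds lie flat in the trough, at scene (231,243), (251,256) and (259,274). The two views agree to about 1 mm on the top plane of flat tokens. The blue token sits at exactly the same pixels as at the start, the stamp and the other things look unmoved, and the arm is clear. Handing in.

```bash
python3 -c "
from rig import *
print(job_done()); print(sense()['clock'])"
```

```text
the job is handed in; nothing more can be done
None
the job is handed in; nothing more can be done
```

All three red tokens were swept over the lip with the shut fingers and now lie flat in the trough; the job was handed in at about 24.4 s of the 51 s allowed.

- **First token:** it landed leaning steeply on the lip wall. I laid it flat by pressing on its top and then pushing it over, without gripping it. The second and third fell flat on a faster push.
- **Forces:** the highest I read was about 27 N, with the fingertips pressing on the first token. At 11.6 N there was one other brief contact, probably a finger shoulder touching the deck edge.
- **Last checks on the red tokens:** their centres in the tray frame are about (28, -153), (-22, -150.5) and (-79, -176.5) mm. The top and scene views agree within about 1 mm at the height of tokens lying on the trough floor.
- **Last checks on everything else:** the blue token is at the same pixels as at the start in both views. By eye, the stamp and the other things look unmoved. In the last top view the arm hid the nearer carton, but the scene view shows it in place. The arm was clear of everything, and I saw no check fail.

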